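# Fit the bleed knob on the airbrush compressor and hold it down

### The job

The bleed knob has come off the airbrush compressor on the painting table. First swing the lamp arm well clear of the compressor's spindle, to either side, then pick up the loose white knob, turn it so that its D-shaped bore matches the flat on the spindle, push it fully home and press it down to the end of its spring travel, and finish while still holding it pressed there, with the lamp still clear. Leave the cup and the two paint bottles where they stand.

Things in the scene. Friction and masses are not known exactly. Their poses are not given: they have to be found in the camera images.
- compressor: Fixed grey desktop compressor, a box 150 (x) by 180 (y) by 90 mm high, its upright steel spindle in the middle of its top. Origin: centre of the underside; z up. The round pressure gauge and the brass outlet are on its +x face; the spindle's flat faces the same way. Turned up to 0.45 rad from the world's axes.
- spindle_top (a point): Centre of the top end of the upright D-shaped steel spindle, 116 mm above the table when free, 26 mm above the compressor's top; axes as the compressor's. 16 mm diameter with a flat 4 mm from the axis on its +x side; the last 3 mm taper by 2.5 mm all round. It does not turn; it slides down on a spring.
- spindle (a joint): How far the spindle is pressed down (m): 0 free, 0.006 at its stop. The spring pushes up with 4 N at 0 and 10 N at the stop.
- knob: Loose white knob, about 60 g, bore down on the table. Origin: centre of the underside, on the bore axis; z up, +x the way the pointer shows (at the start within 0.7 rad of world +x). Twelve-sided hub 45 mm across, 21 mm high; on it a bar grip 16 mm wide (y), 44 mm long (x), from 21 to 46 mm height; a narrower pointer nose on its +x end, and a dark line along the pointer half of the bar's top.
- knob_bore (a point): Closed end of the knob's D bore, on its axis, 16 mm above the underside; axes as the knob's. Bore 18 mm diameter, its flat 5 mm from the axis on the +x (pointer) side: fits the spindle with 1 mm play when both +x agree. Fully home this point is at spindle_top, the knob's underside 10 mm above the compressor's top (4 mm at the stop).
- knob_pointer (a point): Tip of the knob's pointer nose (9 mm wide, 24 mm tall), 31.5 mm from the knob's axis along its +x, 32 mm above its underside.
- lamp_arm (a joint): Angle of the lamp arm about its upright hinge (rad): 0 when it points along the lamp's -x, growing anticlockwise seen from above; stops at -1.25 and 1.25. Stiff (0.2 N m), stays where it is left.
- lamp_grip (a point): Top end of the upright dark steel grip stub (14 mm diameter, 43 mm tall, 278 mm above the table at the top) on the white puck-shaped lamp head (80 mm diameter, from 208 to 235 mm above the table). At the start the head hangs about over the spindle.
- lamp_hinge (a point): Point on the lamp arm's upright hinge axis, at arm height (222 mm), over the lamp's fixed base (90 mm diameter disc) and post beyond the compressor. The stub is 190 mm from this axis; the arm is a bar 16 mm wide, 12 mm high.
- cup: Bystander: loose red plastic cup, 84 mm wide, 110 mm high, open at the top. Origin: centre of the underside. It stands on one side of the compressor, the knob on the other.
- bottle_a: Bystander: small grey paint dropper bottle with black nozzle, 27 mm diameter, 80 mm high, on the left. Origin: centre of the underside.
- bottle_b: Bystander: a like dropper bottle, on the right. Origin: centre of the underside.
Things that resemble listed ones, but are neither listed nor needed, are in the scene too. There is more than one size of the knob; the one meant has the size given above.

How it is judged:
On the way, in this order (a step that is already met when the one before it is completed fails the run):
1. the lamp head is swung clear of the spindle while the knob is not yet on it (horizontal distance between lamp_grip and spindle_top above 0.11 m and horizontal distance between knob and spindle_top above 0.02 m), for 0.2 s.
2. the knob is on the spindle, fully home (horizontal distance between lamp_grip and spindle_top above 0.11 m and z of knob in the frame of spindle_top below -0.0135 m and horizontal distance between knob and spindle_top below 0.0035 m and angle between knob's own z axis and vertical below 0.12 rad and angle between the x axis of knob and the x axis of spindle_top, either way round below 0.25 rad), for 0.1 s.
At the end, for the whole second after the job is handed in: Lamp grip over 110 mm (level) from the spindle; knob keyed on it, underside over 13.5 mm below its top end, axes within 3.5 mm, tilt under 0.12, turn within 0.25 rad; spindle pressed over 4.2 of 6 mm, fingers pressing the knob (over 2 N) and knob the spindle (over 4 N) (all of step 2 and value of joint spindle above 0.0042 m and contact force between the fingers and knob above 2 N and contact force between knob and compressor above 4 N); the arm keeps its last pose, push and grip.
It fails at once if the cup is pushed over 25 mm or tipped (distance of cup from where it was at the start of the episode above 0.025 m or angle between cup's own z axis and vertical above 0.5 rad).
It fails at once if paint bottle a is pushed over 25 mm or tipped (distance of bottle_a from where it was at the start of the episode above 0.025 m or angle between bottle_a's own z axis and vertical above 0.5 rad).
It fails at once if paint bottle b is pushed over 25 mm or tipped (distance of bottle_b from where it was at the start of the episode above 0.025 m or angle between bottle_b's own z axis and vertical above 0.5 rad).
It also fails if it takes over 61 s, if anything falls off the work surface, if the arm or the gripper's body presses on something with over 40 N, if the wrist force passes 120 N, or if a joint passes its speed limit or range.

### The arm

A 6-joint arm with a two-finger parallel gripper is mounted at the origin on the work surface. World frame = base frame: x ahead of the robot, y to its left, z up, the work surface at z = 0. Lengths are in m, angles in rad, forces in N, time in s.
With the tool pointing down it reaches from about 0.3 to 0.75 m from the base axis. Payload 8.5 kg.
Tool frame: the origin (TCP) lies between the finger pads; the fingertips stand 17 mm ahead of it and the grasp point (between the pads) lies 2 mm behind it; z points along the fingers, y is the line along which they close (so a half turn about z gives the same grasp; the last joint's range is limited). The gripper opens to 85 mm and grips with 20 to 120 N. Pads are 22 mm wide; open, the fingers measure 114 mm over their backs; the gripper's body (76 mm by 85 mm) begins 54 mm behind the grasp point. The pads swing forward as they close: fully open they stand 13 mm farther back than shut.
Start: joints at [-1.393, 0.381, 1.297, -0, 1.464, -0.215], TCP at [0.211, -0.508, 0.248] pointing down, gripper open.
Joint ranges: [-3.11, 3.11], [-0.89, 2.33], [0.22, 2.48], [-1.42, 4.56], [0.17, 2.85], [-2.88, 2.88]. Speed limits (rad/s): [2.39, 2.39, 3.14, 3.14, 3.14, 3.14].

### API

Orientations are given as a unit quaternion [x, y, z, w].
In Python, from cell import read_state, camera, job_done gives the robot as it stands.
- The arm moves only by the tool servo_tool, never from a script. Its argument "moves" is a list of rows, each an object with "slide": the shift along the tool's x, y, z in units of 25 mm (1.0 is 25 mm), a list of three; "dr": the turn, a rotation vector about the tool's x, y, z in degrees, a list of three; "jaw": the opening, from 0 (shut) to 1 (fully open). In form: [{"slide": [tx, ty, tz], "dr": [rx, ry, rz], "jaw": jaw}, ...]. A call has 1 to 8 rows; each row shifts and turns the commanded pose from where the row before left it, along the tool's axes as they then stand; what a row does not reach is not made up. A row lasts 1/10 s, in which the tool goes at most 50 mm and 8.59 degrees, less where a joint would pass 70% of its speed; a pose out of reach is approached as far as the arm can. A call is refused whole if a number of a shift passes 1 or a number of a turn 8.59, either way. A call with a gripper value outside its range is refused whole. The fingers move at their own pace and stop on an object; the grip force is fixed at half the most. Time passes only in rows, so rows that do not move let the fingers close. It gives the time, the measured TCP pose, the force, the opening and the grip force at its end, in the units of the state.
- read_state(): the state, without advancing time (a new reading comes with each control period).
- camera(name): name is "scene" or "top" or "wrist"; returns a dict with "color" (400x640x3 uint8, red, green, blue), "depth" (400x640 float32, m along the optical axis (not along the pixel's ray), 0 where there is no reading), "intrinsics" (3x3 intrinsics, pixels), "R" (3x3) and "t" (3): a world point X has camera coordinates R X + t; the wrist camera has in their place "hand_eye" (4x4, takes a point from camera to tool coordinates, whose origin is the TCP and whose axes are the flange's). Camera axes: x right, y down, z forward; pixel columns grow to the right and rows downward; lengths in m; the calibration is good to about 2 mm. The wrist camera is an equidistant fisheye: a pixel r from the principal point sees the ray r / f radians off the axis. A picture is of the moment at which its call begins: read the wrist's pose just before it.
- job_done(): hands the job in; it is judged then, once.
The state is a dict: "time_s": time; "joint_pos": joint angles; "joint_vel": joint speeds; "joint_efforts": joint torques, N m; "eef_pos": TCP position; "eef_rot": TCP orientation; "force": force on the tool from outside, world axes, zero at the start; "torque": the same for the moment, N m; "gripper_width": finger opening in m; "grasp_force": force on a finger pad.
Only numpy, scipy, OpenCV 4.12 (cv2) and the standard library are available. Lean on these libraries where they do the work, as an engineer would, in place of code of your own. Each camera call takes 0.05 s, during which the arm holds its last target. There are 200 camera calls.

## Working session

There is one attempt and no reset: what is moved stays moved. The work goes in short steps, Python scripts to look and compute and a tool call to move; the robot and the scene stay as the last step left them, time stands still between calls to the robot, and variables do not carry over. Pictures are saved under pics/ and viewed, at most 10 in all, crops included, and the job is handed in when it is done.

Besides the shell and the picture viewer there is one more tool, called as name([rows], argument=value, ...), one row to a line, values as JSON. servo_tool: Moves the arm, as the interface text tells. Its arguments: {"type":"object","properties":{"moves":{"type":"array"}},"required":["moves"]}

```bash
mkdir -p pics
cat > h.py <<'E'
import numpy as np, cv2
from cell import read_state, camera, job_done
from scipy.spatial.transform import Rotation as Ro
def snap(n,keep=True):
    s=read_state(); c=camera(n); np.savez('pics/'+n+'.npz',pos=s['eef_pos'],rot=s['eef_rot'],**{k:v for k,v in c.items()}); return c
def pts(c):
    K=c['intrinsics'];h,w=c['depth'].shape;u,v=np.meshgrid(np.arange(w),np.arange(h));d=c['depth']
    P=np.stack([(u-K[0,2])/K[0,0]*d,(v-K[1,2])/K[1,1]*d,d],-1)
    return (P-c['t'])@c['R']
def plane(c,u,v,z):
    K=c['intrinsics'];r=np.array([(u-K[0,2])/K[0,0],(v-K[1,2])/K[1,1],1.])@c['R'];o=-c['t']@c['R']
    return o+r*(z-o[2])/r[2]
E
python3 - <<'E'
from h import *
for n in('scene','top'):
    c=snap(n);cv2.imwrite(f'pics/{n}1.png',c['color'][...,::-1]);print(n,c['intrinsics'].tolist(),(-c['t']@c['R']).round(3),(c['depth']>0).mean())
print(read_state())
E
```

```text
scene [[450.61679020104907, 0.0, 321.64200418024626], [0.0, 450.61679020104907, 201.78263335426868], [0.0, 0.0, 1.0]] [ 1.393 -0.041  0.747] 0.996
top [[467.29429519644526, 0.0, 323.0966943525365], [0.0, 467.29429519644526, 199.46938638066382], [0.0, 0.0, 1.0]] [ 0.426 -0.009  1.223] 0.9959765625
{'time_s': 0.1, 'joint_pos': array([-1.39328017e+00,  3.81143775e-01,  1.29817325e+00, -1.26511799e-05,
        1.46360297e+00, -2.15323901e-01]), 'joint_vel': array([-0.00021774, -0.00305308, -0.00120215, -0.00026186,  0.00113313,
        0.00162905]), 'joint_efforts': array([ 2.58225264e-03, -4.49221945e+01, -2.31657082e+01, -1.80774255e-04,
        3.66231281e-03, -2.55859095e-05]), 'eef_pos': array([ 0.21048625, -0.50786536,  0.24776932]), 'eef_rot': array([ 9.80771178e-01,  1.95160078e-01,  6.25744546e-06, -6.63668551e-04]), 'force': array([ 0.05478293, -0.46839694,  0.49229244]), 'torque': array([-0.05150943,  0.02929072, -0.02611006]), 'grasp_force': 0.0, 'gripper_width': 0.08558853525137218}
```

View pics/scene1.png

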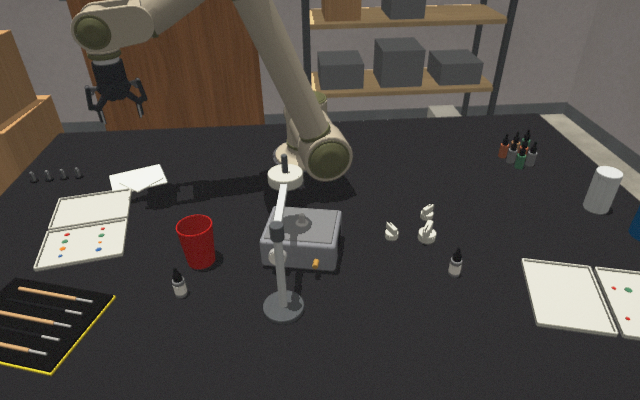

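View pics/top1.png

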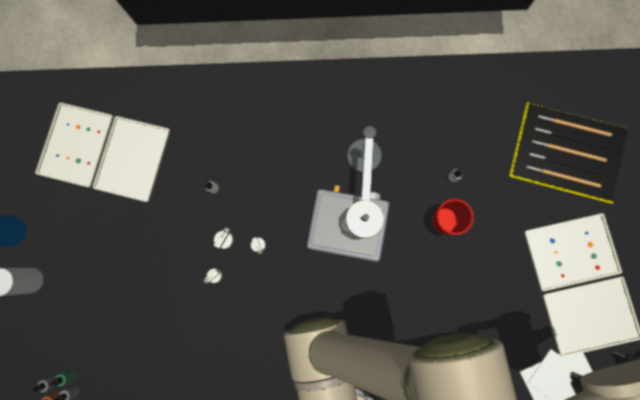

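The scene view shows three white knobs around (392,231), (427,213) and (427,235), the cup at (197,242) and the compressor at (303,237). In the top view, the largest knob is at (223,239), the compressor centre is near (348,225) and the lamp head is at (365,219). The hinge is near (370,131), and the bottles are at (211,187) and (455,175).

Run:
```python
from h import *
L={n:dict(np.load(f'pics/{n}.npz')) for n in('scene','top')}
for n,c in L.items():
    P=pts(c); g=c['color'].astype(int); m=g.min(-1)>130
    # white knobs
    box=(P[...,1]>.13)&(P[...,1]<.4)&(P[...,0]>.2)&(P[...,0]<.5)&m&(P[...,2]<.08)
    k,lab,st,ce=cv2.connectedComponentsWithStats(box.astype(np.uint8))
    for i in range(1,k):
        if st[i,4]>20:
            Q=P[lab==i];print(n,'white',ce[i].round(1),st[i,2:5],Q.mean(0).round(4),Q.min(0).round(3),Q.max(0).round(3))
    reg=(P[...,0]>.2)&(P[...,0]<.7)&(abs(P[...,1])<.25)
    for nm,a,b in(('stub',.26,.285),('head',.228,.24),('arm/head',.205,.24)):
        q=reg&(P[...,2]>a)&(P[...,2]<b)&(P[...,0]>.3)
        if nm!='stub': q&=m
        Q=P[q];print(n,nm,len(Q),np.median(Q,0).round(4),Q.min(0).round(3),Q.max(0).round(3))
    q=reg&(P[...,2]>.082)&(P[...,2]<.096)
    Q=P[q];r=cv2.minAreaRect(Q[:,:2].astype(np.float32));print(n,'comp',len(Q),np.median(Q[:,2]),r)
    red=(g[...,0]>110)&(g[...,1]<60);Q=P[red&(abs(P[...,1])<.4)];print(n,'cup',len(Q),Q.min(0).round(3),Q.max(0).round(3))
    for s in(1,-1):
        q=(P[...,2]>.03)&(P[...,2]<.09)&(P[...,0]>.4)&(P[...,0]<.55)&(P[...,1]*s>.19)&(P[...,1]*s<.33)&(g.max(-1)<150)&(abs(g[...,0]-g[...,1])<30)
        Q=P[q];print(n,'bottle',len(Q),np.median(Q,0).round(3) if len(Q) else '')
c=L['top'];P=pts(c)
im=cv2.resize(c['color'][195:305,190:410][...,::-1],None,fx=3.6,fy=3.6,interpolation=cv2.INTER_CUBIC)
c=L['scene'];im2=cv2.resize(c['color'][150:270,240:460][...,::-1],None,fx=3.6,fy=3.6*.4,interpolation=cv2.INTER_CUBIC)
cv2.imwrite('pics/c2.png',np.vstack([im,im2]))
```

```text
scene white [427.6 206.9] [10  7 38] [0.4051 0.313  0.036 ] [0.391 0.298 0.032] [0.416 0.329 0.039]
scene white [429.5 214.4] [ 7  5 23] [0.414  0.3181 0.0166] [0.406 0.307 0.014] [0.422 0.327 0.02 ]
scene white [428.9 222.4] [ 8  6 35] [0.4888 0.2925 0.0469] [0.479 0.281 0.043] [0.499 0.303 0.05 ]
scene white [391.6 226.1] [10  9 44] [0.4815 0.1979 0.0357] [0.463 0.189 0.032] [0.496 0.207 0.041]
scene white [420.7 230.2] [ 5  7 24] [0.4877 0.274  0.0219] [0.473 0.267 0.019] [0.5   0.284 0.024]
scene white [388.5 233.1] [ 9  8 37] [0.4864 0.19   0.0172] [0.467 0.182 0.011] [0.498 0.201 0.021]
scene stub 57 [ 0.5229 -0.0665  0.2722] [ 0.513 -0.073  0.26 ] [ 0.528 -0.061  0.28 ]
scene head 670 [ 0.5404 -0.0748  0.2349] [ 0.48  -0.104  0.228] [ 0.7   -0.028  0.239]
scene arm/head 753 [ 0.5464 -0.0749  0.2345] [ 0.48  -0.104  0.221] [ 0.7   -0.028  0.239]
scene comp 2370 0.09027416559167478 ((0.41246819496154785, -0.07377111911773682), (0.2988159656524658, 0.3493768274784088), 78.19355010986328)
scene cup 243 [ 0.331 -0.379 -0.001] [ 1.393 -0.041  0.747]
scene bottle 66 [0.502 0.278 0.034]
scene bottle 0 
top white [222.5 241.9] [ 18  12 180] [0.4873 0.2847 0.031 ] [ 0.473  0.265 -0.005] [0.5   0.316 0.051]
top white [257.4 244.3] [ 14  14 167] [0.4794 0.1963 0.0228] [ 0.462  0.18  -0.003] [0.497 0.218 0.044]
top white [212.7 275.9] [ 16  14 164] [0.4018 0.3109 0.0244] [ 0.385  0.293 -0.004] [0.419 0.337 0.04 ]
top stub 43 [ 0.5176 -0.0683  0.2788] [ 0.512 -0.075  0.262] [ 0.526 -0.062  0.283]
top head 1370 [ 0.5295 -0.074   0.2351] [ 0.479 -0.107  0.228] [ 0.696 -0.029  0.24 ]
top arm/head 1512 [ 0.5332 -0.0746  0.2348] [ 0.479 -0.107  0.213] [ 0.698 -0.029  0.24 ]
top comp 3161 0.09010894159180399 ((0.5069431662559509, -0.0945766419172287), (0.2979185879230499, 0.14851157367229462), 78.07483673095703)
top cup 659 [ 0.426 -0.364 -0.002] [ 0.586 -0.009  1.223]
top bottle 24 [0.513 0.27  0.041]
top bottle 0
```

View pics/c2.png

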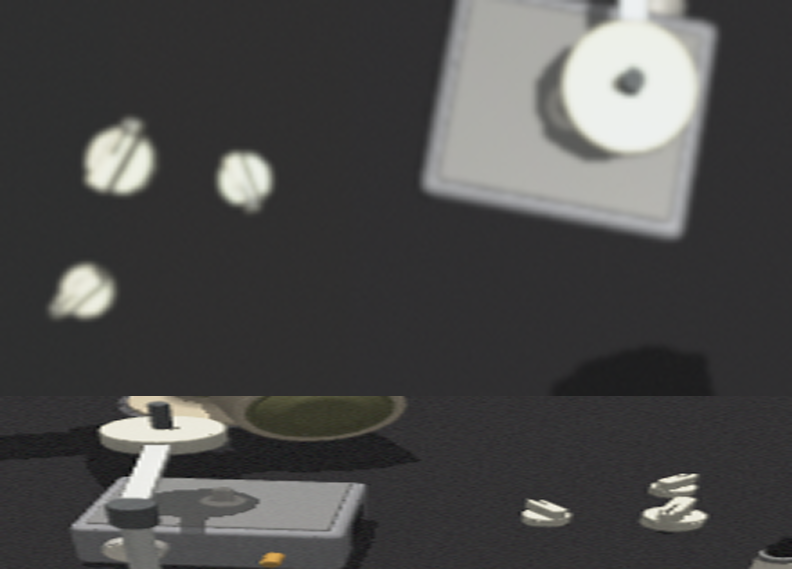

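The crop shows the biggest knob, top-left, with its pointer up and to the right, so its yaw is about -0.5. The two smaller knobs are decoys. The compressor is turned about -0.2, with the lamp head over it and its stub at crop (630,82).

```bash
cat >> h.py <<'E'
def go(target,yaw,s=None):
    """rows units to reach target pos / tool yaw (tool x heading) with tool down"""
    s=s or read_state(); R=Ro.from_quat(s['eef_rot']).as_matrix()
    x=R[:,0]; y0=np.arctan2(x[1],x[0]); d=(np.array(target)-s['eef_pos'])
    dy=(yaw-y0+np.pi)%(2*np.pi)-np.pi
    print('t',round(s['time_s'],2),'pos',s['eef_pos'].round(4),'yaw',round(y0,3),'tilt',R[:,2].round(3),'w',round(s['gripper_width'],4),'| slide units total',(R.T@d/.025).round(2),'turn z deg',round(-np.degrees(dy),1))
E
python3 - <<'E'
from h import *
for n in('scene','top'):
    c=dict(np.load(f'pics/{n}.npz'));P=pts(c);g=c['color'].astype(int);Z=P[...,2]
    q=(Z>.215)&(Z<.245)&(P[...,0]>.58)&(P[...,0]<.70)&(abs(P[...,1]+.08)<.05)
    Q=P[q];print(n,'armline',np.polyfit(Q[:,0],Q[:,1],1),len(Q),Q[:,2].mean())
    q=(Z>.19)&(Z<.26)&(P[...,0]>.68)&(P[...,0]<.76)&(abs(P[...,1]+.08)<.05);Q=P[q];print('hingecap',Q.mean(0),Q.min(0),Q.max(0))
    m=(abs(Z-.09)<.005)&(P[...,0]>.38)&(P[...,0]<.62)&(P[...,1]>-.15)&(P[...,1]<.12)&(abs(g[...,0]-g[...,2])<40)
    m=cv2.morphologyEx(m.astype(np.uint8),cv2.MORPH_OPEN,np.ones((3,3)))
    k,lab,st,ce=cv2.connectedComponentsWithStats(m);i=1+np.argmax(st[1:,4])
    r=cv2.minAreaRect(P[lab==i][:,:2].astype(np.float32));print('comp',st[i,4],r)
go([.519,-.067,.33],-.02)
E
```

```text
scene armline [-0.09686294 -0.01524966] 280 0.22831779320049814
hingecap [ 0.71271424 -0.08390629  0.22080343] [ 0.68086858 -0.0985595   0.190022  ] [ 0.7236178  -0.07092311  0.23481364]
comp 1781 ((0.5244470834732056, -0.01780661940574646), (0.14038820564746857, 0.14241018891334534), 80.3292465209961)
top armline [-0.09264412 -0.02034399] 417 0.22913827893317906
hingecap [ 0.701959   -0.08495342  0.23001398] [ 0.68099689 -0.09972645  0.20227083] [ 0.72091202 -0.07241832  0.23692829]
comp 2415 ((0.5183900594711304, -0.036332868039608), (0.176016703248024, 0.13859523832798004), 76.7066421508789)
t 0.1 pos [ 0.2105 -0.5079  0.2478] yaw 0.393 tilt [-0.     0.001 -1.   ] w 0.0856 | slide units total [ 18.15 -11.57  -3.27] turn z deg 23.7
```

servo_tool([
  {"slide": [1,-0.64,-0.41],"dr": [0,0,0],"jaw": 0.4},
  {"slide": [1,-0.64,-0.41],"dr": [0,0,0],"jaw": 0.4},
  {"slide": [1,-0.64,-0.41],"dr": [0,0,0],"jaw": 0.4},
  {"slide": [1,-0.64,-0.41],"dr": [0,0,0],"jaw": 0.4},
  {"slide": [1,-0.64,-0.41],"dr": [0,0,0],"jaw": 0.4},
  {"slide": [1,-0.64,-0.41],"dr": [0,0,0],"jaw": 0.4},
  {"slide": [1,-0.64,-0.41],"dr": [0,0,0],"jaw": 0.4},
  {"slide": [1,-0.64,-0.41],"dr": [0,0,0],"jaw": 0.4},
])

```text
time_s: 0.9
eef_pos: [0.3467, -0.3121, 0.3305]
eef_rot: [0.981, 0.195, -0.0, -0.0]
force: [0.3, 0.2, -0.4]
gripper_width: 0.0344
grasp_force: 0.0
```

servo_tool([
  {"slide": [1,-0.64,0],"dr": [0,0,0],"jaw": 0.4},
  {"slide": [1,-0.64,0],"dr": [0,0,0],"jaw": 0.4},
  {"slide": [1,-0.64,0],"dr": [0,0,0],"jaw": 0.4},
  {"slide": [1,-0.64,0],"dr": [0,0,0],"jaw": 0.4},
  {"slide": [0,0,0],"dr": [0,0,7],"jaw": 0.4},
  {"slide": [0,0,0],"dr": [0,0,7],"jaw": 0.4},
  {"slide": [0,0,0],"dr": [0,0,7],"jaw": 0.4},
  {"slide": [0,0,0],"dr": [0,0,7],"jaw": 0.4},
])

```text
time_s: 1.7
eef_pos: [0.4141, -0.2157, 0.33]
eef_rot: [0.999, -0.05, -0.0, -0.0]
force: [-0.4, -0.5, 0.9]
gripper_width: 0.034
grasp_force: 0.0
```

```bash
python3 -c "
from h import *
go([.519,-.067,.33],-.095)"
```

```text
t 1.7 pos [ 0.4141 -0.2157  0.33  ] yaw -0.101 tilt [-0.001  0.001 -1.   ] w 0.034 | slide units total [ 3.58 -6.34  0.  ] turn z deg -0.3
```

servo_tool([
  {"slide": [0.51,-0.9,0],"dr": [0,0,0],"jaw": 0.4},
  {"slide": [0.51,-0.9,0],"dr": [0,0,0],"jaw": 0.4},
  {"slide": [0.51,-0.9,0],"dr": [0,0,0],"jaw": 0.4},
  {"slide": [0.51,-0.9,0],"dr": [0,0,0],"jaw": 0.4},
  {"slide": [0.51,-0.9,0],"dr": [0,0,0],"jaw": 0.4},
  {"slide": [0.51,-0.9,0],"dr": [0,0,0],"jaw": 0.4},
  {"slide": [0.51,-0.9,0],"dr": [0,0,0],"jaw": 0.4},
  {"slide": [0,0,0],"dr": [0,0,0],"jaw": 0.4},
])

```text
time_s: 2.5
eef_pos: [0.5189, -0.0657, 0.3297]
eef_rot: [0.999, -0.046, -0.0, -0.0]
force: [0.4, -0.8, -0.2]
gripper_width: 0.0341
grasp_force: 0.0
```

Run:
```python
from h import *
go([.519,-.067,.264],-.095)
c=snap('wrist');print(c['hand_eye'].round(4).tolist(),c['intrinsics'].tolist())
cv2.imwrite('pics/w3.png',c['color'][...,::-1])
```

```text
t 2.5 pos [ 0.5189 -0.0657  0.3297] yaw -0.093 tilt [-0.001  0.001 -1.   ] w 0.0341 | slide units total [0.01 0.05 2.63] turn z deg 0.1
[[-0.0009, -0.9456, -0.3253, 0.0841], [1.0, -0.0011, 0.0005, 0.0008], [-0.0008, -0.3253, 0.9456, -0.1258], [0.0, 0.0, 0.0, 1.0]] [[309.70691628693146, 0.0, 321.63007699053526], [0.0, 309.70691628693146, 202.36384460323157], [0.0, 0.0, 1.0]]
```

View pics/w3.png

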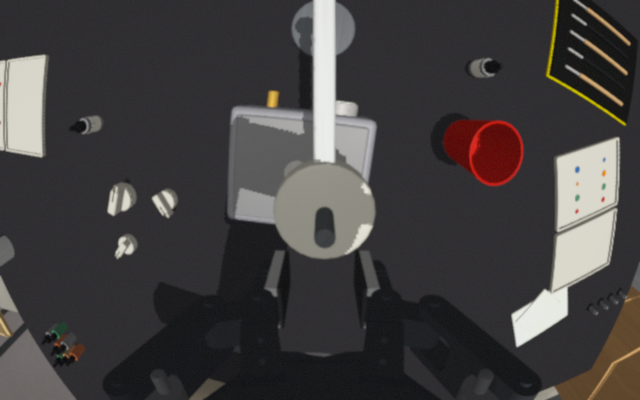

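The stub, at pixel (323,225), is centred between the fingers at (275) and (370). The spindle shows at about (293,170) beside the lamp head.

servo_tool([
  {"slide": [0,0,0.7],"dr": [0,0,0],"jaw": 0.4},
  {"slide": [0,0,0.7],"dr": [0,0,0],"jaw": 0.4},
  {"slide": [0,0,0.7],"dr": [0,0,0],"jaw": 0.4},
  {"slide": [0,0,0.5],"dr": [0,0,0],"jaw": 0.4},
  {"slide": [0.02,0.4,0],"dr": [0,0,-3],"jaw": 0.4},
  {"slide": [0.02,0.4,0],"dr": [0,0,-3],"jaw": 0.4},
  {"slide": [0.02,0.4,0],"dr": [0,0,-3],"jaw": 0.4},
  {"slide": [0.02,0.4,0],"dr": [0,0,-3],"jaw": 0.4},
])

```text
time_s: 3.35
eef_pos: [0.5185, -0.1086, 0.265]
eef_rot: [0.998, 0.057, -0.001, -0.0]
force: [0.5, 1.2, -0.5]
gripper_width: 0.0342
grasp_force: 0.7
```

servo_tool([
  {"slide": [0.04,0.79,0],"dr": [0,0,-6],"jaw": 0.4},
  {"slide": [0.04,0.79,0],"dr": [0,0,-6],"jaw": 0.4},
  {"slide": [0.04,0.79,0],"dr": [0,0,-6],"jaw": 0.4},
  {"slide": [0.04,0.79,0],"dr": [0,0,-6],"jaw": 0.4},
  {"slide": [0.04,0.79,0],"dr": [0,0,-6],"jaw": 0.4},
  {"slide": [0.04,0.79,0],"dr": [0,0,-6],"jaw": 0.4},
  {"slide": [0.04,0.79,0],"dr": [0,0,-6],"jaw": 0.4},
  {"slide": [0.04,0.79,0],"dr": [0,0,-6],"jaw": 0.4},
])

```text
time_s: 4.15
eef_pos: [0.5965, -0.2416, 0.2651]
eef_rot: [0.888, 0.459, -0.0, -0.001]
force: [-1.3, 1.7, 0.5]
gripper_width: 0.034
grasp_force: 0.8
```

servo_tool([
  {"slide": [0,0,0],"dr": [0,0,0],"jaw": 0.4},
  {"slide": [0,0,0],"dr": [0,0,0],"jaw": 0.4},
  {"slide": [0,0,-1],"dr": [0,0,0],"jaw": 0.4},
  {"slide": [0,0,-1],"dr": [0,0,0],"jaw": 0.4},
  {"slide": [0,0,-1],"dr": [0,0,0],"jaw": 0.4},
])

```text
time_s: 4.65
eef_pos: [0.5962, -0.2397, 0.3417]
eef_rot: [0.89, 0.457, -0.0, -0.0]
force: [-0.5, -0.1, 0.3]
gripper_width: 0.0346
grasp_force: 0.0
```

Run:
```python
from h import *
go([.51,.24,.25],-.4)
c=snap('top');P=pts(c);cv2.imwrite('pics/t4.png',c['color'][...,::-1])
m=(P[...,2]>.2)&(P[...,2]<.245)&(c['color'].min(-1)>130)&(P[...,0]>.4)&(P[...,0]<.7)&(P[...,1]<0)&(P[...,1]>-.32);print('lamp',P[m].mean(0),P[m].min(0),P[m].max(0))
```

```text
t 4.65 pos [ 0.5962 -0.2397  0.3417] yaw 0.949 tilt [-0. -0. -1.] w 0.0346 | slide units total [ 13.59 -13.98   3.67] turn z deg 77.3
lamp [ 0.66070152 -0.14904654  0.22937383] [ 0.58019047 -0.27725892  0.21920074] [ 0.69991164 -0.090534    0.23844055]
```

View pics/t4.png

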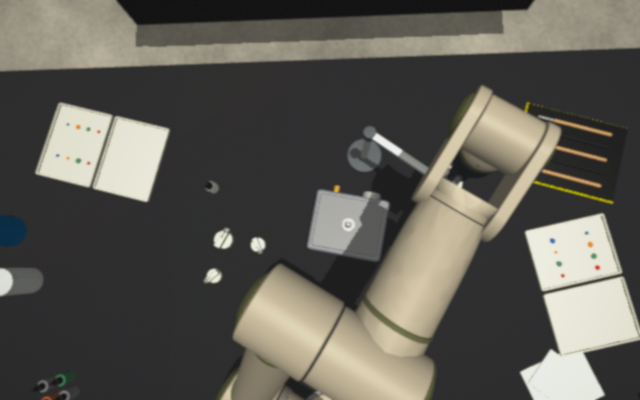

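The lamp arm is now swung to the lower right, and the compressor top with its spindle at (348,225) is in the open. The knobs haven't moved.

servo_tool([
  {"slide": [1,-1,0],"dr": [0,0,0],"jaw": 0.6},
  {"slide": [1,-1,0],"dr": [0,0,0],"jaw": 0.6},
  {"slide": [1,-1,0],"dr": [0,0,0],"jaw": 0.6},
  {"slide": [1,-1,0],"dr": [0,0,0],"jaw": 0.6},
  {"slide": [1,-1,0],"dr": [0,0,0],"jaw": 0.6},
  {"slide": [1,-1,0],"dr": [0,0,0],"jaw": 0.6},
  {"slide": [1,-1,0],"dr": [0,0,0],"jaw": 0.6},
  {"slide": [1,-1,0],"dr": [0,0,0],"jaw": 0.6},
])

```text
time_s: 5.5
eef_pos: [0.549, 0.0402, 0.3406]
eef_rot: [0.889, 0.457, 0.0, 0.0]
force: [-0.1, -0.2, -0.2]
gripper_width: 0.0512
grasp_force: 0.0
```

servo_tool([
  {"slide": [1,-1,0],"dr": [0,0,0],"jaw": 0.6},
  {"slide": [1,-1,0],"dr": [0,0,0],"jaw": 0.6},
  {"slide": [1,-1,0],"dr": [0,0,0],"jaw": 0.6},
  {"slide": [1,-1,0],"dr": [0,0,0],"jaw": 0.6},
  {"slide": [0.7,-1,0],"dr": [0,0,0],"jaw": 0.6},
  {"slide": [0,0,0.8],"dr": [0,0,8],"jaw": 0.6},
  {"slide": [0,0,0.8],"dr": [0,0,8],"jaw": 0.6},
  {"slide": [0,0,0.8],"dr": [0,0,8],"jaw": 0.6},
])

```text
time_s: 6.3
eef_pos: [0.5157, 0.2071, 0.2799]
eef_rot: [0.966, 0.26, 0.0, 0.0]
force: [0.5, 0.4, 0.2]
gripper_width: 0.0511
grasp_force: 0.0
```

servo_tool([
  {"slide": [0,0,0.8],"dr": [0,0,8],"jaw": 0.6},
  {"slide": [0,0,0.8],"dr": [0,0,8],"jaw": 0.6},
  {"slide": [0,0,0.8],"dr": [0,0,8],"jaw": 0.6},
  {"slide": [0,0,0],"dr": [0,0,8],"jaw": 0.6},
  {"slide": [0,0,0],"dr": [0,0,8],"jaw": 0.6},
  {"slide": [0,0,0],"dr": [0,0,8],"jaw": 0.6},
  {"slide": [0,0,0],"dr": [0,0,8],"jaw": 0.6},
  {"slide": [0,0,0],"dr": [0,0,0],"jaw": 0.6},
])

```text
time_s: 7.1
eef_pos: [0.516, 0.2068, 0.2206]
eef_rot: [0.975, -0.222, 0.0, -0.0]
force: [-0.1, 0.5, 0.2]
gripper_width: 0.0507
grasp_force: 0.0
```

Run:
```python
from h import *
go([.487,.283,.25],-.5)
c=snap('wrist');cv2.imwrite('pics/w5.png',c['color'][...,::-1])
# top: compressor & spindle
c=dict(np.load('pics/top.npz'));P=pts(c);g=c['color'].astype(int)
cr=cv2.resize(c['color'][185:265,300:400][...,::-1],None,fx=6,fy=6,interpolation=cv2.INTER_CUBIC)
# left long edges: fit from depth mask boundary
m=(abs(P[...,2]-.09)<.006)&(P[...,0]>.4)&(P[...,0]<.63)&(abs(P[...,1]+.03)<.13)
q=(P[...,2]>.105)&(P[...,2]<.125)&(abs(P[...,0]-.518)<.03)&(abs(P[...,1]+.04)<.03)
print('spindle depth',P[q].mean(0),q.sum(),np.argwhere(q).mean(0)[::-1])
hull=cv2.minAreaRect(P[m][:,:2].astype(np.float32));print('comp',hull)
v=g.sum(-1)[215:236,338:359];cv2.imwrite('pics/sp.png',cr)
```

```text
t 7.1 pos [0.516  0.2068 0.2206] yaw -0.448 tilt [ 0. -0. -1.] w 0.0507 | slide units total [-2.37 -2.24 -1.18] turn z deg 3.0
spindle depth [ 0.51746342 -0.03639867  0.11568819] 28 [348.35714286 224.10714286]
comp ((0.5187510848045349, -0.03696160018444061), (0.17806750535964966, 0.14783690869808197), 78.0837631225586)
```

View pics/w5.png

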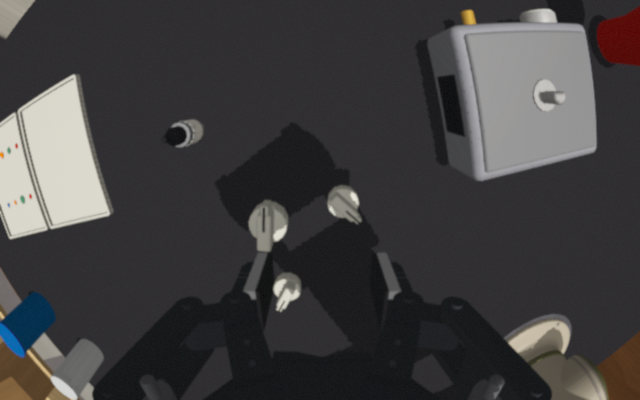

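The knob is at about (268,222), its dark line pointing up the image along tool +x. The decoys are at (343,203) and (287,290), and the spindle at (548,95). I'll move over the knob and measure it from there.

servo_tool([
  {"slide": [-0.8,-0.7,0.2],"dr": [0,0,1],"jaw": 0.6},
  {"slide": [-0.8,-0.7,0.2],"dr": [0,0,1],"jaw": 0.6},
  {"slide": [-0.8,-0.7,0.2],"dr": [0,0,1],"jaw": 0.6},
  {"slide": [0,0,0],"dr": [0,0,0],"jaw": 0.6},
  {"slide": [0,0,0],"dr": [0,0,0],"jaw": 0.6},
])

```text
time_s: 7.65
eef_pos: [0.4863, 0.2808, 0.2055]
eef_rot: [0.97, -0.245, 0.0, 0.0]
force: [0.6, -0.9, -0.6]
gripper_width: 0.0512
grasp_force: 0.0
```

```bash
cat >> h.py <<'E'
def wr():
    """wrist snap: camera dict, world points from depth, ray fn"""
    s=read_state();c=camera('wrist');K=c['intrinsics'];h,w=c['depth'].shape
    u,v=np.meshgrid(np.arange(w),np.arange(h));a=(u-K[0,2])/K[0,0];b=(v-K[1,2])/K[1,1];r=np.hypot(a,b)
    k=np.tan(r)/np.maximum(r,1e-9);T=np.eye(4);T[:3,:3]=Ro.from_quat(s['eef_rot']).as_matrix();T[:3,3]=s['eef_pos'];T=T@c['hand_eye']
    D=np.stack([a*k,b*k,np.ones_like(a)],-1)@T[:3,:3].T
    return s,c,T[:3,3]+D*c['depth'][...,None],T[:3,3],D
def axis(Q):
    d=Q[:,:2]-Q[:,:2].mean(0);e,V=np.linalg.eigh(d.T@d);x=V[:,1]*np.sign(V[0,1]);return np.arctan2(x[1],x[0])
E
python3 - <<'E'
from h import *
s,c,P,o,D=wr();go([.487,.283,.08],-.5,s)
g=c['color'].astype(int)
near=(np.hypot(P[...,0]-.487,P[...,1]-.283)<.045)
m=near&(P[...,2]>.012)&(P[...,2]<.06)&(g.min(-1)>70)
Q=P[m];print('all',len(Q),Q.mean(0),Q.min(0),Q.max(0)); print(np.histogram(Q[:,2],bins=np.arange(.01,.06,.004)))
for a,b in((.042,.052),(.017,.026)):
    B=P[near&(P[...,2]>a)&(P[...,2]<b)];r=cv2.minAreaRect(B[:,:2].astype(np.float32));print(a,len(B),np.median(B[:,2]),B.mean(0),axis(B),r, cv2.minEnclosingCircle(B[:,:2].astype(np.float32)))
ys,xs=np.nonzero(m);print(xs.min(),xs.max(),ys.min(),ys.max())
y0,x0=max(ys.min()-20,0),max(xs.min()-20,0)
cv2.imwrite('pics/k6.png',cv2.resize(c['color'][y0:y0+100,x0:x0+110][...,::-1],None,fx=5,fy=5,interpolation=cv2.INTER_CUBIC))
np.savez('pics/wk.npz',P=P,color=c['color'])
E
```

```text
t 7.65 pos [0.4863 0.2808 0.2055] yaw -0.494 tilt [ 0. -0. -1.] w 0.0512 | slide units total [-0.02 -0.09  5.02] turn z deg 0.3
all 1581 [0.49600903 0.28509796 0.0332892 ] [0.47130396 0.26446109 0.01260366] [0.52190326 0.30917744 0.0484171 ]
(array([  5,  25, 655,  86,   7,  14,  10,  13, 443, 323,   0,   0]), array([0.01 , 0.014, 0.018, 0.022, 0.026, 0.03 , 0.034, 0.038, 0.042,
       0.046, 0.05 , 0.054, 0.058]))
0.042 795 0.045828491236416746 [0.49678714 0.28487061 0.04569287] -0.5276531170052623 ((0.4976274073123932, 0.2842317819595337), (0.015498468652367592, 0.052658453583717346), 60.72616958618164) ((0.4986889958381653, 0.28599995374679565), 0.026774782687425613)
0.017 745 0.021118361384215634 [0.4942169  0.28602718 0.02112973] 1.0339292576915542 ((0.4946383237838745, 0.28709107637405396), (0.04746779054403305, 0.04497968405485153), 11.586676597595215) ((0.4976317584514618, 0.28488120436668396), 0.02651520073413849)
292 333 150 206
```

View pics/k6.png

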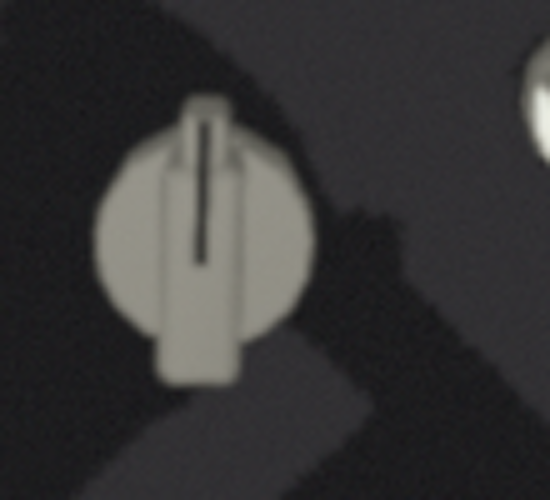

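The close-up shows the bar vertical, with the nose and dark line at the top (205,110). So the pointer is along tool +x, at yaw about -0.515. The axis is at about (0.494, 0.287), with the top at 46 mm and the hub at 21 mm, which matches the given sizes.

servo_tool([
  {"slide": [0.16,-0.35,0.9],"dr": [0,0,1.2],"jaw": 0.5},
  {"slide": [0,0,1],"dr": [0,0,0],"jaw": 0.5},
  {"slide": [0,0,1],"dr": [0,0,0],"jaw": 0.5},
  {"slide": [0,0,1],"dr": [0,0,0],"jaw": 0.5},
  {"slide": [0,0,1],"dr": [0,0,0],"jaw": 0.5},
  {"slide": [0,0,0.9],"dr": [0,0,0],"jaw": 0.5},
  {"slide": [0,0,0.5],"dr": [0,0,0],"jaw": 0.5},
  {"slide": [0,0,0.28],"dr": [0,0,0],"jaw": 0.5},
])

```text
time_s: 8.5
eef_pos: [0.4946, 0.2859, 0.0402]
eef_rot: [0.967, -0.256, -0.0, 0.0]
force: [-0.2, 1.3, 0.3]
gripper_width: 0.0429
grasp_force: 0.0
```

servo_tool([
  {"slide": [0,0,0],"dr": [0,0,0],"jaw": 0.3},
  {"slide": [0,0,0],"dr": [0,0,0],"jaw": 0.2},
  {"slide": [0,0,0],"dr": [0,0,0],"jaw": 0.0},
  {"slide": [0,0,0],"dr": [0,0,0],"jaw": 0.0},
  {"slide": [0,0,0],"dr": [0,0,0],"jaw": 0.0},
  {"slide": [0,0,0],"dr": [0,0,0],"jaw": 0.0},
])

```text
time_s: 9.1
eef_pos: [0.4949, 0.2867, 0.0419]
eef_rot: [0.967, -0.256, 0.001, -0.001]
force: [-0.5, -0.8, 6.4]
gripper_width: 0.0146
grasp_force: 60.5
```

Run:
```python
from h import *
print(read_state()['grasp_force'],read_state()['force']);go([.518,-.0365,.16],-.208)
```

```text
60.50728440284729 [-0.53212943 -0.80110146  6.36952635]
t 9.1 pos [0.4949 0.2867 0.0419] yaw -0.518 tilt [ 0.002  0.001 -1.   ] w 0.0146 | slide units total [ 7.21 10.77 -4.73] turn z deg -17.8
```

servo_tool([
  {"slide": [0,0,-0.4],"dr": [0,0,0],"jaw": 0.0},
  {"slide": [0,0,-1],"dr": [0,0,0],"jaw": 0.0},
  {"slide": [0,0,-1],"dr": [0,0,0],"jaw": 0.0},
  {"slide": [0,0,-1],"dr": [0,0,0],"jaw": 0.0},
  {"slide": [0,0,-1],"dr": [0,0,0],"jaw": 0.0},
  {"slide": [0,0,-1],"dr": [0,0,0],"jaw": 0.0},
  {"slide": [0,0,-0.9],"dr": [0,0,0],"jaw": 0.0},
  {"slide": [0,0,0],"dr": [0,0,0],"jaw": 0.0},
])

```text
time_s: 9.9
eef_pos: [0.4952, 0.287, 0.2018]
eef_rot: [0.967, -0.256, 0.003, -0.002]
force: [0.2, 0.4, -0.5]
gripper_width: 0.0147
grasp_force: 59.5
```

servo_tool([
  {"slide": [0.65,0.95,0],"dr": [0,0,0],"jaw": 0.0},
  {"slide": [0.65,0.95,0],"dr": [0,0,0],"jaw": 0.0},
  {"slide": [0.65,0.95,0],"dr": [0,0,0],"jaw": 0.0},
  {"slide": [0.65,0.95,0],"dr": [0,0,0],"jaw": 0.0},
  {"slide": [0.65,0.95,0],"dr": [0,0,0],"jaw": 0.0},
  {"slide": [0.65,0.95,0],"dr": [0,0,0],"jaw": 0.0},
  {"slide": [0.65,0.95,0],"dr": [0,0,0],"jaw": 0.0},
  {"slide": [0,0,0],"dr": [0,0,0],"jaw": 0.0},
])

```text
time_s: 10.7
eef_pos: [0.5107, 0.0833, 0.1976]
eef_rot: [0.966, -0.258, -0.001, 0.0]
force: [-0.4, -0.6, -1.0]
gripper_width: 0.0144
grasp_force: 59.5
```

Run:
```python
from h import *
s,c,P,o,D=wr();go([.518,-.0365,.20],-.208,s)
np.savez('pics/wh.npz',P=P,color=c['color'],pos=s['eef_pos'],rot=s['eef_rot'])
cv2.imwrite('pics/h7.png',c['color'][...,::-1])
R=Ro.from_quat(s['eef_rot']).as_matrix();T=(P-s['eef_pos'])@R
# spindle
q=(P[...,2]>.105)&(P[...,2]<.122)&(np.hypot(P[...,0]-.518,P[...,1]+.0365)<.02);print('spindle',q.sum(),P[q].mean(0) if q.any() else '',P[q].min(0),P[q].max(0))
# knob in tool
k=(abs(T[...,0])<.04)&(abs(T[...,1])<.03)&(T[...,2]>-.01)&(T[...,2]<.05)&(c['color'].min(-1)>60)
Q=T[k];print('knob tool',len(Q));print(np.histogram(Q[:,2],bins=np.arange(-.012,.052,.004)))
for a,b in((-.012,.004),(.014,.028)):
    B=Q[(Q[:,2]>a)&(Q[:,2]<b)];print(a,len(B),np.median(B[:,2]),B.min(0),B.max(0),axis(B),cv2.minEnclosingCircle(B[:,:2].astype(np.float32)))
```

```text
t 10.7 pos [0.5107 0.0833 0.1976] yaw -0.522 tilt [-0.001 -0.001 -1.   ] w 0.0144 | slide units total [ 2.64  4.01 -0.1 ] turn z deg -18.0
spindle 344 [ 0.51813229 -0.03390871  0.11388619] [ 0.50984752 -0.04336445  0.10502843] [ 0.52356187 -0.02702012  0.11812813]
knob tool 5374
(array([  87, 1344, 1589,  231,  213,  222,  108,  137,  844,  152,  135,
        128,  127,   57,    0]), array([-0.012, -0.008, -0.004,  0.   ,  0.004,  0.008,  0.012,  0.016,
        0.02 ,  0.024,  0.028,  0.032,  0.036,  0.04 ,  0.044,  0.048]))
-0.012 3251 -0.003853178797251985 [-0.02316128 -0.01450303 -0.00993313] [0.03031719 0.01579551 0.00397744] 0.0005094556982792117 ((0.0034553685691207647, -0.0005472681950777769), 0.02706068567931652)
0.014 1177 0.02097685493471007 [-1.88847909e-05 -2.15356241e-02  1.40848942e-02] [0.0303341  0.0227836  0.02797959] 1.566433015271062 ((0.007190003525465727, 0.0006579532637260854), 0.023352542892098427)
```

View pics/h7.png

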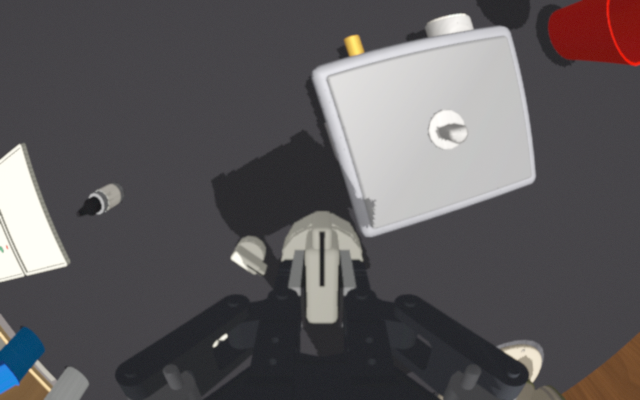

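The knob is held squarely, its line up at (322,258), and its bar-top extent puts the axis 1.2 mm behind the TCP. The spindle shows at (452,131). I'll line up behind it for a close relative measurement.

```bash
python3 -c "
from h import *
go([.445,-.021,.18],-.208)"
```

```text
t 10.75 pos [0.5105 0.0847 0.1977] yaw -0.521 tilt [-0.001  0.    -1.   ] w 0.0149 | slide units total [-0.17  4.97  0.71] turn z deg -17.9
```

servo_tool([
  {"slide": [0,0.8,0],"dr": [0,0,0],"jaw": 0.0},
  {"slide": [0,0.8,0],"dr": [0,0,0],"jaw": 0.0},
  {"slide": [0,0.8,0],"dr": [0,0,0],"jaw": 0.0},
  {"slide": [-0.05,0.8,0.2],"dr": [0,0,-3],"jaw": 0.0},
  {"slide": [-0.05,0.8,0.2],"dr": [0,0,-5],"jaw": 0.0},
  {"slide": [-0.05,0.8,0.2],"dr": [0,0,-5],"jaw": 0.0},
  {"slide": [0,0.2,0.1],"dr": [0,0,-5],"jaw": 0.0},
  {"slide": [0,0,0],"dr": [0,0,0],"jaw": 0.0},
])

```text
time_s: 11.55
eef_pos: [0.4495, -0.0229, 0.1803]
eef_rot: [0.995, -0.102, -0.001, -0.0]
force: [-0.0, 0.0, -0.4]
gripper_width: 0.0149
grasp_force: 59.5
```

servo_tool([
  {"slide": [0,0,0],"dr": [0,0,0],"jaw": 0.0},
])

```text
time_s: 11.65
eef_pos: [0.45, -0.0225, 0.1807]
eef_rot: [0.995, -0.103, -0.0, -0.0]
force: [0.4, 0.4, 0.2]
gripper_width: 0.0147
grasp_force: 59.6
```

Run:
```python
from h import *
s,c,P,o,D=wr();R=Ro.from_quat(s['eef_rot']).as_matrix();T=(P-s['eef_pos'])@R;g=c['color'].astype(int)
go([.445,-.021,.18],-.208,s)
np.savez('pics/wi.npz',P=P,color=c['color'],D=D,o=o,pos=s['eef_pos'],rot=s['eef_rot'])
near=np.hypot(P[...,0]-.518,P[...,1]+.0365)<.022
print(np.histogram(P[near][:,2],bins=np.arange(.086,.126,.003)))
q=near&(P[...,2]>.1145);print('sp top',q.sum(),P[q].mean(0),P[q].min(0),P[q].max(0))
q2=near&(P[...,2]>.100)&(P[...,2]<.112);print('sp side',q2.sum(),P[q2].mean(0),P[q2].min(0),P[q2].max(0))
m=(abs(P[...,2]-.09)<.004)&(P[...,0]>.4)&(P[...,0]<.65)&(abs(P[...,1]+.03)<.14)
print('comp',cv2.minAreaRect(P[m][:,:2].astype(np.float32)))
k=(abs(T[...,0])<.04)&(abs(T[...,1])<.009)&(T[...,2]>-.008)&(T[...,2]<.0)&(g.min(-1)>60)
B=T[k];print('bar',B.min(0),B.max(0),cv2.minAreaRect(B[:,:2].astype(np.float32)))
ys,xs=np.nonzero(q);v,u=int(ys.mean()),int(xs.mean());print(u,v)
cv2.imwrite('pics/s8.png',cv2.resize(c['color'][v-35:v+45,u-50:u+50][...,::-1],None,fx=6,fy=6,interpolation=cv2.INTER_CUBIC))
```

```text
t 11.65 pos [ 0.45   -0.0225  0.1807] yaw -0.206 tilt [-0.  0. -1.] w 0.0147 | slide units total [-0.21 -0.02  0.03] turn z deg 0.1
(array([  53, 1594, 1016,    4,   16,    0,    0,    0,   33,  269,  119,
          0,    0]), array([0.086, 0.089, 0.092, 0.095, 0.098, 0.101, 0.104, 0.107, 0.11 ,
       0.113, 0.116, 0.119, 0.122, 0.125]))
sp top 1265 [ 0.52867102 -0.03925647  0.26189545] [ 0.5104208  -0.04286378  0.11450271] [ 0.53227356 -0.02840406  0.30651547]
sp side 11 [ 0.52180309 -0.03633715  0.11134007] [ 0.51864441 -0.04303427  0.11056095] [ 0.52318813 -0.03059136  0.11173008]
comp ((0.5181347727775574, -0.03592710196971893), (0.17259611189365387, 0.1412564516067505), 78.01034545898438)
bar [-0.02356008 -0.00890277 -0.00799296] [ 3.01534367e-02  8.84166578e-03 -4.74966329e-07] ((0.0033798757940530777, 0.0004887161776423454), (0.01766730099916458, 0.05341830849647522), 86.0936279296875)
313 183
```

View pics/s8.png

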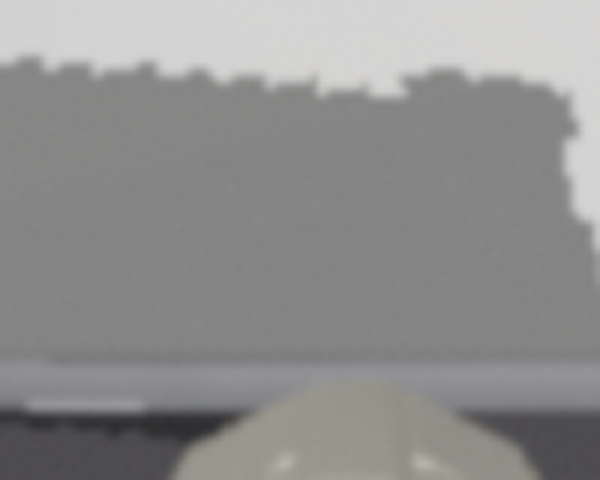

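That crop missed the spindle because the gripper's own points got into the mean. It shows only the compressor's edge and the knob. I'll restrict the height band, using the saved frame.

Run:
```python
from h import *
f=np.load('pics/wi.npz');P=f['P'];T=(P-f['pos'])@Ro.from_quat(f['rot']).as_matrix()
a=-.206;X=np.array([np.cos(a),np.sin(a)]);Y=np.array([-X[1],X[0]])
q=(np.hypot(P[...,0]-.518,P[...,1]+.0365)<.022)&(P[...,2]>.1095)&(P[...,2]<.121)
S=P[q]
for lo,hi in((.1095,.113),(.113,.1145),(.1145,.121)):
    B=S[(S[:,2]>lo)&(S[:,2]<hi)];d=B[:,:2]-[.518,-.0365];print(lo,len(B),'x',(d@X).min().round(4),(d@X).max().round(4),'y',(d@Y).min().round(4),(d@Y).max().round(4),np.median(B[:,2]).round(4))
ys,xs=np.nonzero(q);v,u=int(ys.mean()),int(xs.mean());print(u,v,xs.min(),xs.max(),ys.min(),ys.max())
cv2.imwrite('pics/s9.png',cv2.resize(f['color'][v-30:v+30,u-35:u+35][...,::-1],None,fx=8,fy=8,interpolation=cv2.INTER_CUBIC))
```

```text
0.1095 33 x -0.0075 0.0039 y -0.0069 0.008 0.1122
0.113 92 x -0.008 0.004 y -0.0068 0.008 0.1139
0.1145 296 x -0.0077 0.0035 y -0.0062 0.008 0.1159
318 125 307 331 117 136
```

View pics/s9.png

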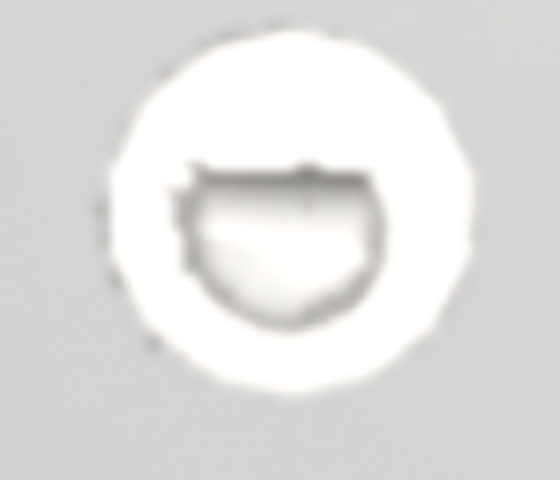

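The crop now shows the D-shaped spindle with its flat straight up the image at (285,180), so it's aligned with the tool's +x. Its extents put the axis at (0.5181, -0.0359), which matches the compressor's centre.

servo_tool([
  {"slide": [0.7,0,0],"dr": [0,0,0],"jaw": 0.0},
  {"slide": [0.7,0,0],"dr": [0,0,0],"jaw": 0.0},
  {"slide": [0.7,0,0],"dr": [0,0,0],"jaw": 0.0},
  {"slide": [0.7,0,0],"dr": [0,0,0],"jaw": 0.0},
  {"slide": [0.03,-0.03,0.3],"dr": [0,0,0],"jaw": 0.0},
  {"slide": [0,0,0.3],"dr": [0,0,0],"jaw": 0.0},
  {"slide": [0,0,0],"dr": [0,0,0],"jaw": 0.0},
  {"slide": [0,0,0],"dr": [0,0,0],"jaw": 0.0},
])

```text
time_s: 12.5
eef_pos: [0.5188, -0.0365, 0.1656]
eef_rot: [0.995, -0.102, -0.0, -0.0]
force: [0.4, -0.4, -1.0]
gripper_width: 0.0149
grasp_force: 59.5
```

```bash
python3 -c "
from h import *
go([.5193,-.0362,.142],-.208);print(read_state()['force'])"
```

```text
t 12.5 pos [ 0.5188 -0.0365  0.1656] yaw -0.204 tilt [-0.001  0.    -1.   ] w 0.0149 | slide units total [ 0.02 -0.02  0.95] turn z deg 0.2
[ 0.41332852 -0.40909513 -0.95733835]
```

Descend slowly, watching the force.

servo_tool([
  {"slide": [0.02,-0.02,0.2],"dr": [0,0,0],"jaw": 0.0},
  {"slide": [0,0,0.15],"dr": [0,0,0],"jaw": 0.0},
  {"slide": [0,0,0.1],"dr": [0,0,0],"jaw": 0.0},
  {"slide": [0,0,0],"dr": [0,0,0],"jaw": 0.0},
])

```text
time_s: 12.9
eef_pos: [0.5198, -0.0364, 0.1542]
eef_rot: [0.995, -0.102, -0.0, -0.0]
force: [-0.7, 0.1, -0.6]
gripper_width: 0.0149
grasp_force: 59.5
```

servo_tool([
  {"slide": [0,0,0.1],"dr": [0,0,0],"jaw": 0.0},
  {"slide": [0,0,0.1],"dr": [0,0,0],"jaw": 0.0},
  {"slide": [0,0,0],"dr": [0,0,0],"jaw": 0.0},
])

```text
time_s: 13.2
eef_pos: [0.52, -0.0363, 0.1493]
eef_rot: [0.995, -0.102, -0.0, -0.0]
force: [0.5, 2.5, -2.6]
gripper_width: 0.0144
grasp_force: 59.5
```

servo_tool([
  {"slide": [0,0,0.1],"dr": [0,0,0],"jaw": 0.0},
  {"slide": [0,0,0.1],"dr": [0,0,0],"jaw": 0.0},
  {"slide": [0,0,0.08],"dr": [0,0,0],"jaw": 0.0},
  {"slide": [0,0,0],"dr": [0,0,0],"jaw": 0.0},
])

```text
time_s: 13.6
eef_pos: [0.52, -0.0364, 0.1423]
eef_rot: [0.995, -0.102, -0.0, -0.0]
force: [1.8, 3.2, -1.3]
gripper_width: 0.0149
grasp_force: 59.5
```

servo_tool([
  {"slide": [0,0,0.08],"dr": [0,0,0],"jaw": 0.0},
  {"slide": [0,0,0.08],"dr": [0,0,0],"jaw": 0.0},
  {"slide": [0,0,0],"dr": [0,0,0],"jaw": 0.0},
])

```text
time_s: 13.9
eef_pos: [0.5201, -0.0364, 0.1388]
eef_rot: [0.995, -0.102, 0.0, -0.0]
force: [0.2, 4.1, 5.4]
gripper_width: 0.0146
grasp_force: 60.5
```

servo_tool([
  {"slide": [0,-0.02,0.08],"dr": [0,0,0],"jaw": 0.0},
  {"slide": [0,0,0.08],"dr": [0,0,0],"jaw": 0.0},
  {"slide": [0,0,0],"dr": [0,0,0],"jaw": 0.0},
])

```text
time_s: 14.2
eef_pos: [0.5202, -0.0363, 0.1357]
eef_rot: [0.995, -0.102, 0.001, 0.0]
force: [-2.8, 3.1, 12.4]
gripper_width: 0.0145
grasp_force: 61.4
```

servo_tool([
  {"slide": [0,0,0.06],"dr": [0,0,0],"jaw": 0.0},
  {"slide": [0,0,0.04],"dr": [0,0,0],"jaw": 0.0},
  {"slide": [0,0,0],"dr": [0,0,0],"jaw": 0.0},
])

```text
time_s: 14.5
eef_pos: [0.5203, -0.0363, 0.1353]
eef_rot: [0.995, -0.102, 0.002, 0.001]
force: [-10.5, 4.1, 32.7]
gripper_width: 0.0146
grasp_force: 64.4
```

At the stop, since the force is rising steeply. I'll ease off slightly and verify.

servo_tool([
  {"slide": [0,0,-0.04],"dr": [0,0,0],"jaw": 0.0},
  {"slide": [0,0,0],"dr": [0,0,0],"jaw": 0.0},
  {"slide": [0,0,0],"dr": [0,0,0],"jaw": 0.0},
])

```text
time_s: 14.8
eef_pos: [0.5203, -0.0363, 0.1355]
eef_rot: [0.995, -0.102, 0.001, 0.001]
force: [-7.1, 3.9, 24.7]
gripper_width: 0.0151
grasp_force: 63.0
```

Run:
```python
from h import *
s,c,P,o,D=wr();R=Ro.from_quat(s['eef_rot']).as_matrix();T=(P-s['eef_pos'])@R;g=c['color'].astype(int)
go([.5193,-.0362,.136],-.208,s);print(s['force'])
k=(abs(T[...,0])<.04)&(abs(T[...,1])<.009)&(T[...,2]>-.012)&(T[...,2]<.004)&(g.min(-1)>60)
B=P[k];print('bar top z',np.median(B[:,2]),'expect .140 at stop; axis yaw',axis(B),T[k].min(0),T[k].max(0))
h=(abs(T[...,0])<.03)&(abs(T[...,1])<.026)&(T[...,2]>.012)&(T[...,2]<.03)&(g.min(-1)>60);print('hub top z',np.median(P[h][:,2]),'expect .115')
c=snap('scene');P=pts(c)
m=(P[...,2]>.255)&(P[...,2]<.285)&(np.hypot(P[...,0]-.598,P[...,1]+.23)<.06);print('stub',m.sum(),P[m].mean(0))
g=c['color'].astype(int);red=(g[...,0]>110)&(g[...,1]<60)&(P[...,0]<.8)&(abs(P[...,1])<.4);print('cup',P[red].min(0),P[red].max(0))
```

```text
t 14.8 pos [ 0.5203 -0.0363  0.1355] yaw -0.204 tilt [ 0.002 -0.002 -1.   ] w 0.0151 | slide units total [-0.04  0.   -0.02] turn z deg 0.2
[-7.12013018  3.94727156 24.74036244]
bar top z 0.1394814976282736 expect .140 at stop; axis yaw -0.19617408721953902 [-0.02417987 -0.00894632 -0.01194889] [0.03031764 0.00895227 0.00396356]
hub top z 0.11458784012402456 expect .115
stub 87 [ 0.59838367 -0.23601811  0.26931475]
cup [ 0.33814644 -0.3795441  -0.00253243] [ 0.57362677 -0.24642881  0.11366835]
```

The bar and hub heights match the fully pressed pose. The lamp is 0.21 m clear and the force is steady.

```bash
python3 -c "
from h import *
print(job_done())"
```

```text
the job is handed in; nothing more can be done
None
```

The job is handed in with the lamp about 0.21 m clear and the knob keyed on the spindle, held pressed at its stop (about 25 N); handing in returned no verdict.

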